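# Throw a door's hidden bolt with its locking pin

## Robot

A 7-joint arm with a two-finger parallel gripper is mounted at the origin on the work surface. World frame = base frame: x ahead of the robot, y to its left, z up, the work surface at z = 0. Lengths are in m, angles in rad, forces in N, time in s.
With the tool pointing down it reaches from about 0.425 to 0.925 m from the base axis. Payload 6.8 kg.
Tool frame: the origin (TCP) lies at the very end of the fingers, on their centre line; the grasp point (between the pads) lies 19 mm behind it (r.grip_depth is the distance from the TCP to the grasp point, in m); z points along the fingers, y is the direction in which the jaws open and shut (so a half turn about z gives the same grasp; the last joint's range is limited). The gripper opens to 85 mm and grips with 20 to 120 N. Pads are 22 mm wide; open, the fingers measure 114 mm over their backs; the gripper's body (76 mm by 85 mm) begins 54 mm behind the grasp point. The pads swing forward as they close: fully open they stand 13 mm farther back than shut.
Start: joints at [-1.377, 0.477, 0.022, 1.555, -0.011, 1.109, -0.083], TCP at [0.201, 0.645, 0.231] pointing down, gripper open.
Joint ranges: [-2.96, 2.96], [-0.34, 2.1], [-1.41, 1.46], [0.24, 2.44], [-1.37, 4.51], [0.17, 1.92], [-2.96, 2.96]. Speed limits (rad/s): [2.39, 2.39, 3.14, 3.14, 3.14, 3.14, 3.14].

## Interface

Orientations are given as a rotation vector (axis times angle).
In Python, from bench import r, grab_frame gives the robot as it stands. The module is installed in compiled form; this text tells all that it offers.
- The arm moves only by the tool play_rows, never from a script. Its argument "increments" is a list of rows, each a list of 7 numbers: the shift along the tool's x, y, z in mm, then the turn, a rotation vector about the tool's x, y, z in rad, then the closure in counts, from 0 (fully open) to 255 (shut). In form: [[tx, ty, tz, rx, ry, rz, claw], ...]. A call has 1 to 5 rows; each row shifts and turns the pose as measured when the row begins, along the tool's axes as they then stand; what a row does not reach is not made up. A row lasts 1/10 s, in which the tool goes at most 50 mm and 8.59 degrees, less where a joint would pass 70% of its speed; a pose out of reach is approached as far as the arm can. A call is refused whole if a number of a shift passes 50 or a number of a turn 0.15, either way. A call with a gripper value outside its range is refused whole. The fingers move at their own pace and stop on an object; "force" is the grip in N (left out, the last holds). Time passes only in rows, so rows that do not move let the fingers close. It gives the time, the measured TCP pose, the force and the opening at its end, in the units of the state.
- r.get_obs(): the state, without advancing time (a new reading comes with each control period).
- grab_frame(name): name is "scene" or "top" or "wrist"; returns a dict with "color" (480x640x3 uint8, blue, green, red), "depth" (480x640 float32, m along the optical axis (not along the pixel's ray), 0 where there is no reading), "K" (3x3 intrinsics, pixels), "k1" (the pictures are not rectified: a ray, as slopes to the right and down, at radius r is drawn at 1 + k1 r^2 times it, then the intrinsics apply), "T" (4x4, takes a point from camera to world coordinates). Camera axes: x right, y up, looking along -z (the intrinsics and any distortion apply to the point x, -y, -z); pixel columns grow to the right and rows downward; lengths in m; the calibration is good to about 2 mm. A picture is of the moment at which its call begins.
- r.hand_in(): hands the job in, once; it reports no verdict.
The state is a dict: "clock": time; "joints": joint angles; "qvel": joint speeds; "tau": joint torques, N m; "tcp_pos": TCP position; "orientation": TCP orientation; "contact_force": force on the tool from outside, world axes, zero at the start; "moment": the same for the moment, N m; "grip_width": finger opening in m.
Only numpy, scipy, OpenCV 4.12 (cv2) and the standard library are available. Lean on these libraries where they do the work, as an engineer would, in place of code of your own. Each camera call takes 0.05 s, during which the arm holds its last target.

## Task

Bolt this door stile to its frame: take the blue-handled pin out of the tool block, feel with its tip along the bottom of the stile's slot for the hole in the hidden bolt, and with the pin in that hole slide the bolt towards the dark frame piece as far as it goes. Then press the pin fully home, so that its flange lies on the steel strip and locks the bolt, and let go of it. Leave everything else on the bench where it is.

Things in the scene. Friction and masses are not known exactly. Their poses are not given: they have to be found in the camera images.
- stile: Fixed light-wood door stile (x +-30 mm, y -131 to +92 mm; steel strip on top at z = 76 mm) on a plywood board (96 x 305 x 12 mm), with a dark-wood frame piece beyond its end (y +104 to +150 mm, 76 mm high). Origin: on the table under the slot's middle; z up, y along the stile to the frame piece. Slot in the strip: 18 mm wide, on x = 0, y -48 to +47 mm.
- slot_start (a point): Slot's -y end on its centre line, level with the strip's top (stile frame 0, -48, 76 mm).
- slot_floor (a point): Point in the slot (stile frame 0, 0, 42 mm) on the hidden bolt's flat greased steel top (friction 0.1), the floor of the whole slot at every bolt position. The bolt (14 mm thick) slides along y at 7 N, stays where left, and has one hole 16 mm long in y and 18 mm wide through it. At the start the hole's centre is anywhere from y = -40 to +2 mm; no pose tells it: feel for it. Wood lies under the bolt (z = 28 mm).
- bolt_end (a point): Fixed point (stile frame 0, 92, 35 mm): mouth in the stile's end where the bolt's brass nose comes out. Thrown to its stop, the nose sticks out 31 mm, across the 12 mm gap into the frame piece, and the bolt's hole is centred at y = +35 mm. At the start the nose is inside.
- pin_home (a point): Slot's centre line, level with the strip's top, where the pin ends (stile frame 0, 38.5, 76 mm; +-2.5 mm of play in y). Below, under the bolt, the wood has a pocket 18 mm wide, y +31 to +46 mm, z 28 down to 12 mm, which takes the pin's end only when the bolt is thrown. A pin held against the +y side of the thrown bolt's hole is at y = +38 mm.
- pin: Loose pin, about 120 g, upright in the tool block: steel shank 10 mm wide, 62 mm long; flange 34 mm wide, 5 mm thick; square blue handle 24 x 24 mm, from z = 5 to 50 mm. Origin: centre of the flange's underside, z up, x and y square to the handle. Home, the flange lies on the strip; with its tip on the bolt it is 28 mm higher, in the bolt's hole over wood 14 mm higher.
- pin_tip (a point): Centre of the pin's lower end, 62 mm below the pin's origin.
- block: Fixed wooden tool block, 70 x 170 x 70 mm (x, y, z), origin under its centre. Three square holes 14 mm wide and 66 mm deep in its top, at y = -55, 0 and +55 mm. The pin, the awl and the punch stand in them with their flanges on the top, in any order.
- awl: Loose awl with a round brown wooden handle (26 mm, 48 mm tall) standing in the tool block; origin at the block's top. Stays there.
- punch: Loose punch with a round black handle (26 mm, 44 mm tall) standing in the tool block; origin at the block's top. Stays there.
- lever_handle: Loose steel door lever handle lying on the table: round rose 52 mm wide, lever 120 mm long towards its +y, 52 mm high. Origin under the rose. To be left alone.
- hinge: Loose open steel hinge, 76 x 90 mm, 10 mm high, flat on the table; origin under its centre. To be left alone.
- offcut: Loose wood offcut, 50 x 140 x 30 mm; origin under its centre. To be left alone.
- tape: Loose grey tape measure, 70 x 38 x 66 mm; origin under its centre. To be left alone.
- drill: Loose grey and black cordless drill, standing on its battery, 194 mm high, chuck towards its -x; origin under the battery (85 x 75 mm). To be left alone.
Mind the look-alikes: they are no part of the job. Leave any red or yellow look-alike of the pin alone.

How it is judged:
On the way:
1. the pin's tip has dropped into the hole of the bolt where it was found, before the bolt is thrown (z of pin_tip in the frame of stile below 0.0405 m and y of pin_tip in the frame of stile between -0.05 and 0.025 m and x of pin_tip in the frame of stile between -0.009 and 0.009 m), for 0.1 s.
At the end, for the whole second after the job is handed in: The pin stands fully home in the pocket at the thrown end of the slot, through the hole of the thrown bolt: its tip 10 to 17.5 mm above the table, within the pocket (stile frame x within 6 mm of the centre line, y 31.5 to 45.5 mm), upright within 0.1 rad, at rest and released (z of pin_tip in the frame of stile between 0.01 and 0.0175 m and y of pin_tip in the frame of stile between 0.0315 and 0.0455 m and x of pin_tip in the frame of stile between -0.006 and 0.006 m and angle between pin's own z axis and vertical below 0.1 rad and linear speed of pin below 0.02 m/s); the robot touches nothing.
It fails at once if another tool or part on the bench is moved by more than 30 mm (distance of any of awl, punch, lever_handle, hinge, offcut, tape, drill from where it was at the start of the episode above 0.03 m).
It also fails if it takes over 48 s, if anything falls off the work surface, if the arm or the gripper's body presses on something with over 40 N, if the wrist force passes 120 N, or if a joint passes its speed limit or range.

## Working session

There is one attempt and no reset: what is moved stays moved. The work goes in short steps, Python scripts to look and compute and a tool call to move; the robot and the scene stay as the last step left them, time stands still between calls to the robot, and variables do not carry over. Pictures are saved under pics/ and viewed, and the job is handed in when it is done.

Besides the shell and the picture viewer there is one more tool, called after "Call:" in YAML: its name, and indented under it one key for each argument. play_rows: Moves the arm, as the interface text tells. Its arguments: {"type":"object","properties":{"increments":{"type":"array","items":{"type":"array","items":{"type":"number"}}},"force":{"type":"number"}},"required":["increments"]}

```bash
mkdir -p pics
cat > h.py <<'E'
import numpy as np, cv2
from bench import r, grab_frame
from scipy.spatial.transform import Rotation as R
def und(f,u,v):
    K=f['K'];xd=(u-K[0,2])/K[0,0];yd=(v-K[1,2])/K[1,1];x,y=xd,yd
    for _ in range(20):
        s=1+f['k1']*(x*x+y*y);x,y=xd/s,yd/s
    return x,y
def ray(f,u,v):
    x,y=und(f,u,v);d=f['T'][:3,:3]@np.array([x,-y,-1.]);return f['T'][:3,3],d
def onz(f,u,v,z):
    o,d=ray(f,u,v);return o+d*(z-o[2])/d[2]
def dep(f,u,v):
    o,d=ray(f,u,v);return o+d*f['depth'][int(v),int(u)]
def proj(f,p):
    T=f['T'];c=T[:3,:3].T@(np.array(p)-T[:3,3]);x=c[0]/-c[2];y=-c[1]/-c[2];s=1+f['k1']*(x*x+y*y)
    K=f['K'];return K[0,0]*x*s+K[0,2],K[1,1]*y*s+K[1,2]
E
python3 - <<'E'
from h import *
o=r.get_obs();print({k:np.round(v,3) for k,v in o.items()},r.grip_depth)
for n in ['scene','top','wrist']:
    f=grab_frame(n);cv2.imwrite(f'pics/{n}0.png',f['color']);print(n,f['T'].round(3).tolist(),f['k1'],f['K'].round(1).tolist())
    np.save(f'{n}0.npy',f,allow_pickle=True)
E
```

```text
{'clock': np.float64(0.0), 'joints': array([-1.377,  0.478,  0.022,  1.556, -0.011,  1.109, -0.083]), 'qvel': array([-0.001,  0.   , -0.001,  0.002, -0.002, -0.   , -0.001]), 'tau': array([-1.0000e-03, -5.9645e+01,  1.6080e+00, -2.8119e+01,  1.2000e-02,
        9.0000e-03,  0.0000e+00]), 'tcp_pos': array([0.2  , 0.644, 0.23 ]), 'orientation': array([-4.720e-01, -3.106e+00,  3.000e-03]), 'contact_force': array([ 0.172, -0.559, -0.018]), 'moment': array([-0.013, -0.005,  0.036]), 'grip_width': np.float64(0.085)} 0.0187
scene [[0.561, -0.588, 0.582, 1.407], [0.828, 0.393, -0.401, -0.476], [0.007, 0.707, 0.707, 1.064], [0.0, 0.0, 0.0, 1.0]] -0.17072913470390974 [[552.3, 0.0, 309.6], [0.0, 552.3, 249.9], [0.0, 0.0, 1.0]]
top [[-0.016, 0.991, -0.132, 0.498], [-1.0, -0.016, 0.002, 0.075], [-0.0, 0.132, 0.991, 0.985], [0.0, 0.0, 0.0, 1.0]] 0.014391755479787693 [[452.1, 0.0, 315.8], [0.0, 452.1, 234.2], [0.0, 0.0, 1.0]]
wrist [[0.297, -0.915, -0.272, 0.131], [0.955, 0.283, 0.088, 0.667], [-0.003, -0.286, 0.958, 0.373], [0.0, 0.0, 0.0, 1.0]] -0.07178071609242657 [[398.4, 0.0, 317.0], [0.0, 398.4, 237.6], [0.0, 0.0, 1.0]]
```

View pics/scene0.png

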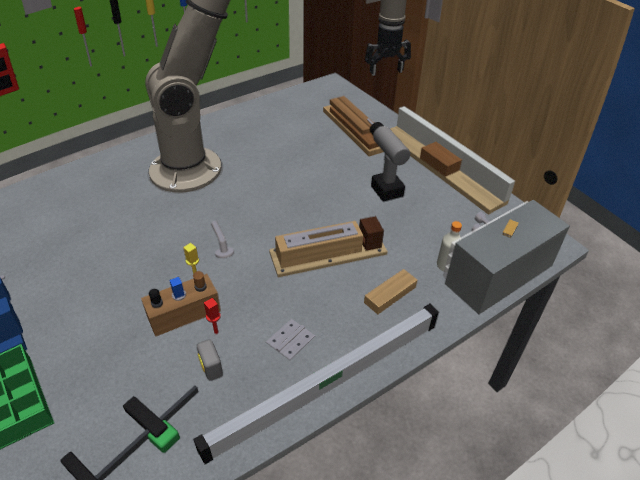

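View pics/top0.png

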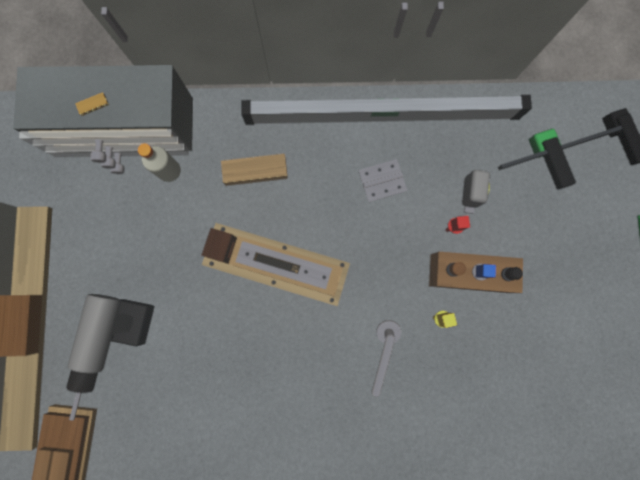

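View pics/wrist0.png

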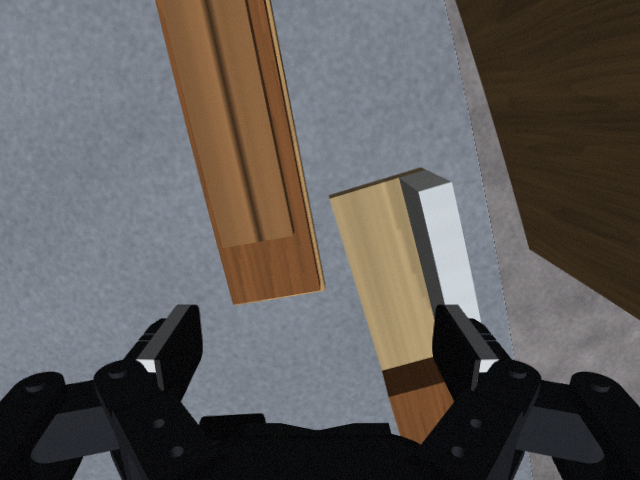

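The top view has five upright tools. In the block are the awl at (458,269, brown), the blue pin at (486,271) and the punch at (513,273, black). Loose on the table are a red look-alike at (459,224) and a yellow one at (446,320). By the description I choose the blue one at (486,271), and the stile is at about (275,265). I'll check both in a close crop.

Run:
```python
from h import *
f=np.load('top0.npy',allow_pickle=True).item();c=f['color']
a=cv2.resize(c[210:320,190:360],None,fx=4.7,fy=4.7,interpolation=cv2.INTER_CUBIC);cv2.imwrite('pics/c1.png',a[:590])
a=cv2.resize(c[205:340,420:540],None,fx=4.4,fy=4.4,interpolation=cv2.INTER_CUBIC);cv2.imwrite('pics/c2.png',a)
hsv=cv2.cvtColor(c,cv2.COLOR_BGR2HSV)
m=((hsv[...,0]>105)&(hsv[...,0]<125)&(hsv[...,1]>150)&(hsv[...,2]>80)).astype(np.uint8)
n,l,s,ce=cv2.connectedComponentsWithStats(m)
for i in range(1,n):
  if s[i,4]>20:
    print(s[i],ce[i]);rc=cv2.minAreaRect(np.argwhere(l==i)[:,::-1].astype(np.float32));print(rc)
for u,v in [(488,271),(440,258),(518,258),(518,288),(440,286),(513,273),(458,269)]: print((u,v),dep(f,u,v).round(4))
```

```text
[483 265  12  12 129] [488.34883721 270.56589147]
((488.5, 270.5), (11.0, 11.0), 90.0)
(488, 271) [ 0.5365 -0.2531  0.1213]
(440, 258) [ 0.5665 -0.177   0.0715]
(518, 258) [ 0.5641 -0.3346  0.0703]
(518, 288) [ 0.504  -0.3308  0.0684]
(440, 286) [ 0.5104 -0.1763  0.0632]
(513, 273) [ 0.5322 -0.3021  0.1167]
(458, 269) [ 0.5413 -0.1969  0.1195]
```

View pics/c1.png

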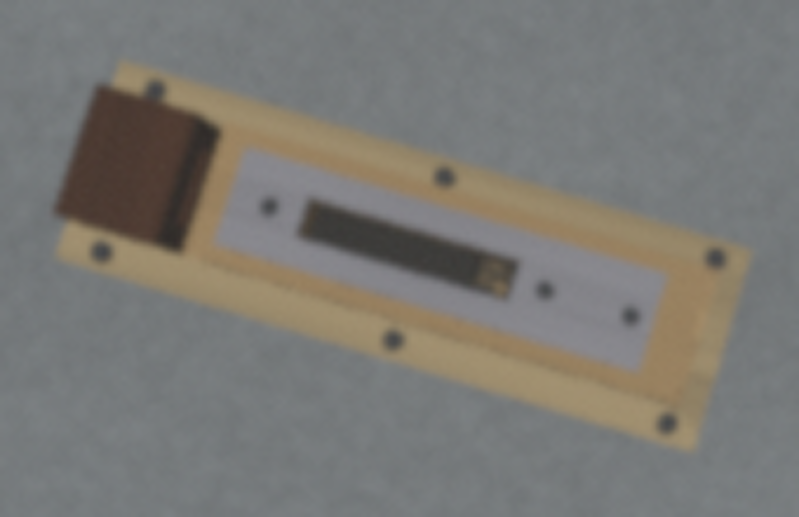

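View pics/c2.png

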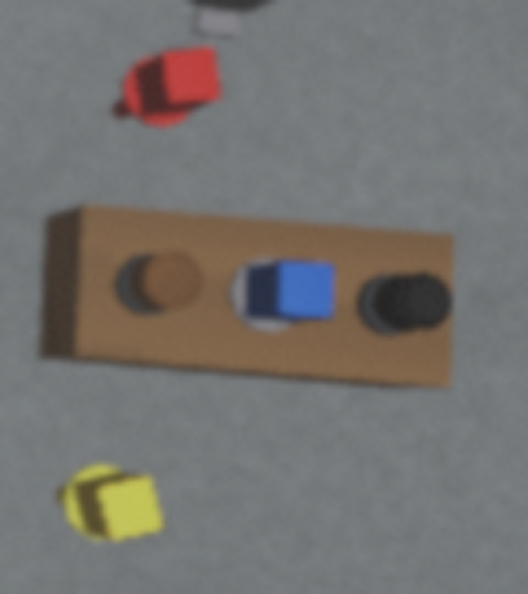

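Run:
```python
from h import *
f=np.load('top0.npy',allow_pickle=True).item();c=f['color']
print('pin top',onz(f,488.35,270.57,.12))
# block top corners from crop c2 (scale 4.4, origin 420,205)
C=[onz(f,420+a/4.4-.4,205+b/4.4-.4,.07) for a,b in [(84,206),(453,236),(451,384),(77,355)]]
C=np.array(C);print(C.round(4));print('len',np.linalg.norm(C[0]-C[1]),np.linalg.norm(C[0]-C[3]),'centre',C.mean(0))
d=C[0]-C[1]+C[3]-C[2];print('block y yaw',np.degrees(np.arctan2(-d[0],d[1])))
# handle face corners
H=np.array([onz(f,420+a/4.4-.4,205+b/4.4-.4,.12) for a,b in [(281,261),(334,263),(333,319),(278,318)]]);print(H.round(4),H.mean(0))
d=H[0]-H[1]+H[3]-H[2];print('handle',np.degrees(np.arctan2(-d[0],d[1])))
# stile, crop c1 scale4.7 origin 190,210
g=lambda a,b,z:onz(f,190+a/4.7-.4,210+b/4.7-.4,z)
S=np.array([g(*p,.076) for p in [(306,198),(519,262),(508,299),(297,236)]]);print(S.round(4))
print('slot len',np.linalg.norm(S[0]-S[1]),np.linalg.norm(S[2]-S[3]),'w',np.linalg.norm(S[0]-S[3]))
y=S[0]-S[1]+S[3]-S[2];yaw=np.arctan2(-y[0],y[1]);print('yaw',np.degrees(yaw),S.mean(0))
P=np.array([g(*p,.076) for p in [(244,148),(666,271),(640,372),(215,247)]])
y=P[0]-P[1]+P[3]-P[2];print('strip',np.degrees(np.arctan2(-y[0],y[1])),P.mean(0),np.linalg.norm(P[0]-P[1]),np.linalg.norm(P[0]-P[3]))
B=np.array([g(*p,.012) for p in [(122,60),(752,248),(694,452),(56,262)]])
y=B[0]-B[1]+B[3]-B[2];print('board',np.degrees(np.arctan2(-y[0],y[1])),B.mean(0),np.linalg.norm(B[0]-B[1]),np.linalg.norm(B[0]-B[3]))
for u,v in [(248,180+0),(267,259),(236,250),(219,245),(133,323),(240,169)]: print((u,v),dep(f,u,v).round(3))
```

```text
pin top [ 0.53738189 -0.25427349  0.12      ]
[[ 0.58   -0.1755  0.07  ]
 [ 0.5635 -0.3438  0.07  ]
 [ 0.4961 -0.3377  0.07  ]
 [ 0.5118 -0.1687  0.07  ]]
len 0.1691256861360882 0.0685444347846876 centre [ 0.53786025 -0.25640581  0.07      ]
block y yaw -5.452735446583548
[[ 0.5502 -0.2458  0.12  ]
 [ 0.549  -0.2687  0.12  ]
 [ 0.5248 -0.2666  0.12  ]
 [ 0.5256 -0.2429  0.12  ]] [ 0.53738656 -0.25599756  0.12      ]
handle -2.4847189849115705
[[0.5849 0.1973 0.076 ]
 [0.5559 0.1061 0.076 ]
 [0.5402 0.111  0.076 ]
 [0.5686 0.2011 0.076 ]]
slot len 0.09563219382960748 0.09445695719330566 w 0.016721276792616292
yaw -17.573060136632026 [0.56240134 0.15387677 0.076     ]
strip -17.216976753509947 [0.55770475 0.13969024 0.076     ] 0.18911351986517203 0.04417894947744768
board -17.49274671291474 [0.5644207  0.16073605 0.012     ] 0.3039500158419885 0.09750480642532168
(248, 180) [0.746 0.219 0.028]
(267, 259) [0.572 0.176 0.045]
(236, 250) [0.589 0.235 0.074]
(219, 245) [0.6   0.269 0.078]
(133, 323) [0.446 0.449 0.046]
(240, 169) [0.77  0.235 0.031]
```

Call:
play_rows:
  increments:
    - [0,0,-40,0,0,0,0]
    - [0,0,-40,0,0,0,0]
  force: 80

```text
clock: 0.35
tcp_pos: [0.1995, 0.6405, 0.3045]
orientation: [-0.472, -3.105, 0.025]
contact_force: [0.4, 0.6, 0.5]
grip_width: 0.0855
```

```bash
cat >> h.py <<'E'
def plan(wps,step=42,turn=.14,pose=None):
    """wps: list of (x,y,z,yawdeg of tool y, tool down)"""
    o=r.get_obs();p=o['tcp_pos'].copy();Rm=R.from_rotvec(o['orientation'])
    for (x,y,z,w) in wps:
        w=np.radians(w);ty=np.array([np.cos(w),np.sin(w),0]);tz=np.array([0,0,-1.]);tx=np.cross(ty,tz)
        Rt=R.from_matrix(np.stack([tx,ty,tz],1));d=np.array([x,y,z])-p;tv=(Rm.inv()*Rt).as_rotvec()
        n=max(1,int(np.ceil(max(np.linalg.norm(d)*1000/step,np.linalg.norm(tv)/turn))))
        print('->',x,y,z,'rows',n)
        for i in range(n):
            t=Rm.inv().apply(d/n)*1000
            print([*t.round(0 if n>1 else 1).tolist(),*(tv/n).round(3).tolist()])
            p=p+d/n;Rm=Rm*R.from_rotvec(tv/n)
E
python3 - <<'E'
from h import *
plan([(.45,.45,.34,40),(.6,.15,.34,-5),(.5375,-.2555,.25,-5)])
E
```

```text
-> 0.45 0.45 0.34 rows 8
[-37.0, -14.0, -4.0, -0.002, 0.001, 0.071]
[-38.0, -11.0, -4.0, -0.002, 0.001, 0.071]
[-39.0, -8.0, -4.0, -0.002, 0.001, 0.071]
[-39.0, -5.0, -4.0, -0.002, 0.001, 0.071]
[-39.0, -3.0, -4.0, -0.002, 0.001, 0.071]
[-39.0, 0.0, -4.0, -0.002, 0.001, 0.071]
[-39.0, 3.0, -4.0, -0.002, 0.001, 0.071]
[-39.0, 6.0, -4.0, -0.002, 0.001, 0.071]
-> 0.6 0.15 0.34 rows 8
[-41.0, -10.0, -0.0, 0.0, 0.0, 0.098]
[-42.0, -6.0, -0.0, 0.0, 0.0, 0.098]
[-42.0, -2.0, -0.0, 0.0, 0.0, 0.098]
[-42.0, 3.0, -0.0, 0.0, 0.0, 0.098]
[-41.0, 7.0, -0.0, 0.0, 0.0, 0.098]
[-41.0, 11.0, -0.0, 0.0, 0.0, 0.098]
[-39.0, 15.0, -0.0, 0.0, 0.0, 0.098]
[-38.0, 18.0, -0.0, 0.0, 0.0, 0.098]
-> 0.5375 -0.2555 0.25 rows 11
[-37.0, -2.0, 8.0, -0.0, -0.0, -0.0]
[-37.0, -2.0, 8.0, -0.0, -0.0, -0.0]
[-37.0, -2.0, 8.0, -0.0, -0.0, -0.0]
[-37.0, -2.0, 8.0, -0.0, -0.0, -0.0]
[-37.0, -2.0, 8.0, -0.0, -0.0, -0.0]
[-37.0, -2.0, 8.0, -0.0, -0.0, -0.0]
[-37.0, -2.0, 8.0, -0.0, -0.0, -0.0]
[-37.0, -2.0, 8.0, -0.0, -0.0, -0.0]
[-37.0, -2.0, 8.0, -0.0, -0.0, -0.0]
[-37.0, -2.0, 8.0, -0.0, -0.0, -0.0]
[-37.0, -2.0, 8.0, -0.0, -0.0, -0.0]
```

Call:
play_rows:
  increments:
    - [-37,-14,-5,0,0,0.07,0]
    - [-38,-11,-5,0,0,0.07,0]
    - [-39,-8,-5,0,0,0.07,0]
    - [-39,-5,-5,0,0,0.07,0]
    - [-39,-3,-5,0,0,0.07,0]

```text
clock: 0.85
tcp_pos: [0.3536, 0.5241, 0.3351]
orientation: [-1.001, -2.974, 0.013]
contact_force: [0.4, 1.1, -1.0]
grip_width: 0.0853
```

Call:
play_rows:
  increments:
    - [-39,0,-4,0,0,0.07,0]
    - [-39,3,-4,0,0,0.07,0]
    - [-39,6,-4,0,0,0.07,0]
    - [-41,-10,0,0,0,0.1,0]
    - [-42,-6,0,0,0,0.1,0]

```text
clock: 1.35
tcp_pos: [0.4908, 0.3721, 0.3469]
orientation: [-1.607, -2.697, 0.015]
contact_force: [0.2, -0.4, 0.4]
grip_width: 0.0854
```

Run:
```python
from h import *
o=r.get_obs();print(o['tcp_pos'],o['joints'].round(2))
plan([(.6,.15,.34,-5),(.5375,-.2555,.25,-5)])
```

```text
[0.49079955 0.37214463 0.34690536] [-0.99  0.31  0.31  1.56 -0.09  1.3  -0.17]
-> 0.6 0.15 0.34 rows 6
[-41.0, -2.0, 1.0, -0.001, 0.001, 0.097]
[-41.0, 2.0, 1.0, -0.001, 0.001, 0.097]
[-41.0, 6.0, 1.0, -0.001, 0.001, 0.097]
[-40.0, 10.0, 1.0, -0.001, 0.001, 0.097]
[-39.0, 14.0, 1.0, -0.001, 0.001, 0.097]
[-37.0, 18.0, 1.0, -0.001, 0.001, 0.097]
-> 0.5375 -0.2555 0.25 rows 11
[-37.0, -2.0, 8.0, 0.0, 0.0, -0.0]
[-37.0, -2.0, 8.0, 0.0, 0.0, -0.0]
[-37.0, -2.0, 8.0, 0.0, 0.0, -0.0]
[-37.0, -2.0, 8.0, 0.0, 0.0, -0.0]
[-37.0, -2.0, 8.0, 0.0, 0.0, -0.0]
[-37.0, -2.0, 8.0, 0.0, 0.0, -0.0]
[-37.0, -2.0, 8.0, 0.0, 0.0, -0.0]
[-37.0, -2.0, 8.0, 0.0, 0.0, -0.0]
[-37.0, -2.0, 8.0, 0.0, 0.0, -0.0]
[-37.0, -2.0, 8.0, 0.0, 0.0, -0.0]
[-37.0, -2.0, 8.0, 0.0, 0.0, -0.0]
```

Call:
play_rows:
  increments:
    - [-41,-2,1,0,0,0.1,0]
    - [-41,2,1,0,0,0.1,0]
    - [-41,6,1,0,0,0.1,0]
    - [-40,10,1,0,0,0.1,0]
    - [-39,14,1,0,0,0.1,0]

```text
clock: 1.85
tcp_pos: [0.5797, 0.1765, 0.3417]
orientation: [2.249, 2.193, -0.017]
contact_force: [0.7, 0.1, 0.5]
grip_width: 0.0853
```

Call:
play_rows:
  increments:
    - [-40,10,1,0,0,0.1,0]
    - [-40,5,5,0,0,0,0]
    - [-40,0,5,0,0,0,0]
    - [-10,0,0,0,0,0,0]
    - [0,0,0,0,0,0,0]

```text
clock: 2.35
tcp_pos: [0.5821, 0.0329, 0.3305]
orientation: [2.373, 2.054, -0.021]
contact_force: [-0.8, 1.0, -0.4]
grip_width: 0.0855
```

Run:
```python
from h import *
o=r.get_obs();print(o['tcp_pos'],o['joints'].round(2),o['qvel'].round(2))
f=grab_frame('wrist');cv2.imwrite('pics/w1.png',f['color']);np.save('w1.npy',f,allow_pickle=True)
```

```text
[0.58207649 0.03294791 0.33049929] [-0.62  0.27  0.57  1.68 -0.14  1.24 -0.17] [ 0.02 -0.   -0.    0.01  0.01 -0.   -0.01]
```

View pics/w1.png

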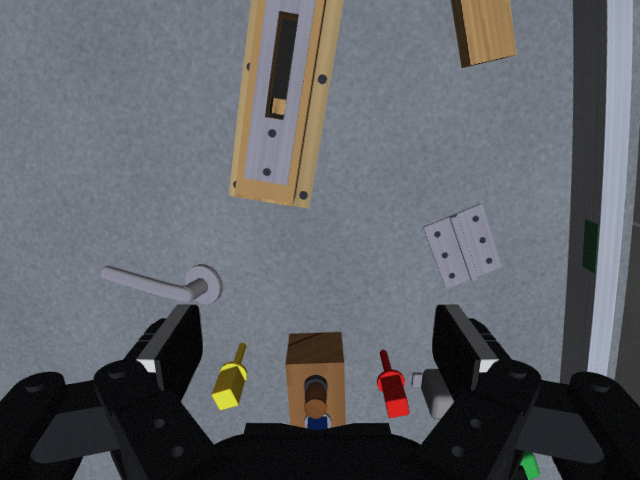

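The stile's slot is at (282,65), with a wood-coloured patch at its -y end (278,105) that may be the hole. The block is below the hand, with the awl nearest at (316,395) and blue behind it at (317,425). I'll measure the slot here and plan the approach.

Run:
```python
from h import *
f=np.load('w1.npy',allow_pickle=True).item();c=f['color']
a=cv2.resize(c[0:140,240:330],None,fx=4.2,fy=4.2,interpolation=cv2.INTER_CUBIC);cv2.imwrite('pics/c3.png',a)
plan([(.5375,-.2555,.25,-5)])
```

```text
-> 0.5375 -0.2555 0.25 rows 8
[-36.0, -0.0, 11.0, -0.001, 0.002, -0.007]
[-36.0, -1.0, 10.0, -0.001, 0.002, -0.007]
[-36.0, -1.0, 10.0, -0.001, 0.002, -0.007]
[-36.0, -1.0, 10.0, -0.001, 0.002, -0.007]
[-36.0, -1.0, 10.0, -0.001, 0.002, -0.007]
[-36.0, -2.0, 10.0, -0.001, 0.002, -0.007]
[-36.0, -2.0, 10.0, -0.001, 0.002, -0.007]
[-36.0, -2.0, 10.0, -0.001, 0.002, -0.007]
```

View pics/c3.png

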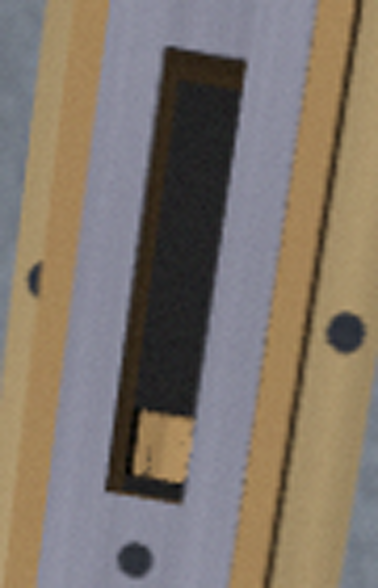

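Run:
```python
from h import *
f=np.load('w1.npy',allow_pickle=True).item()
g=lambda a,b,z:onz(f,240+a/4.2-.4,0+b/4.2-.4,z)
S=np.array([g(*p,.076) for p in [(165,46),(246,60),(183,503),(106,490)]]);print(S.round(4))
print(np.linalg.norm(S[0]-S[3]),np.linalg.norm(S[1]-S[2]),np.linalg.norm(S[0]-S[1]))
y=S[0]-S[3]+S[1]-S[2];yaw=np.arctan2(-y[0],y[1]);ctr=S.mean(0);print(np.degrees(yaw),ctr)
ey=np.array([-np.sin(yaw),np.cos(yaw),0]);ex=np.array([np.cos(yaw),np.sin(yaw),0])
org=ctr+ey*.0005
for z in (.042,.028):
  for p in [(137,408),(195,418),(190,483),(132,474)]:
    q=g(*p,z)-org;print(z,p,(q@ex).round(4),(q@ey).round(4))
```

```text
[[0.5696 0.2025 0.076 ]
 [0.5864 0.1971 0.076 ]
 [0.5578 0.107  0.076 ]
 [0.5409 0.1125 0.076 ]]
0.09449861162944646 0.09449405649017337 0.017672669748346685
-17.683403588158555 [0.56367961 0.15477327 0.076     ]
0.042 (137, 408) -0.0084 -0.0281
0.042 (195, 418) 0.006 -0.0282
0.042 (190, 483) 0.007 -0.0437
0.042 (132, 474) -0.0075 -0.0439
0.028 (137, 408) -0.0101 -0.0279
0.028 (195, 418) 0.0048 -0.0279
0.028 (190, 483) 0.0058 -0.0439
0.028 (132, 474) -0.0091 -0.0441
```

Call:
play_rows:
  increments:
    - [-40,0,10,0,0,0,0]
    - [-40,-1,10,0,0,0,0]
    - [-40,-1,10,0,0,0,0]
    - [-40,-1,10,0,0,-0.02,0]
    - [-40,-1,10,0,0,-0.02,0]

```text
clock: 2.9
tcp_pos: [0.5576, -0.1504, 0.2811]
orientation: [2.299, 2.14, -0.01]
contact_force: [1.0, 0.2, -0.5]
grip_width: 0.0852
```

Run:
```python
from h import *
plan([(.5375,-.2555,.24,-5)])
```

```text
-> 0.5375 -0.2555 0.24 rows 3
[-35.0, -4.0, 14.0, -0.001, 0.002, 0.005]
[-35.0, -4.0, 14.0, -0.001, 0.002, 0.005]
[-35.0, -4.0, 14.0, -0.001, 0.002, 0.005]
```

Call:
play_rows:
  increments:
    - [-35,-4,14,0,0,0,0]
    - [-35,-4,14,0,0,0,0]
    - [-35,-4,14,0,0,0,0]
    - [-8,-1,2,0,0,0,0]
    - [0,0,0,0,0,0,0]

```text
clock: 3.4
tcp_pos: [0.5399, -0.2618, 0.2344]
orientation: [-2.289, -2.151, 0.009]
contact_force: [-0.1, 0.2, 0.2]
grip_width: 0.0852
```

Run:
```python
from h import *
o=r.get_obs();print(o['tcp_pos'],o['joints'].round(2),R.from_rotvec(o['orientation']).as_matrix().round(3).tolist())
plan([(.5375,-.2555,.16,-5)])
f=grab_frame('wrist');cv2.imwrite('pics/w2.png',f['color'])
f=grab_frame('top');cv2.imwrite('pics/t2.png',f['color'][150:400,350:640])
```

```text
[ 0.53994708 -0.2617687   0.23444899] [-0.13  0.4   0.63  1.77 -0.26  1.06  0.53] [[0.062, 0.998, -0.004], [0.998, -0.062, -0.004], [-0.004, -0.004, -1.0]]
-> 0.5375 -0.2555 0.16 rows 2
[3.0, -1.0, 37.0, -0.002, 0.002, 0.012]
[3.0, -1.0, 37.0, -0.002, 0.002, 0.012]
```

View pics/w2.png

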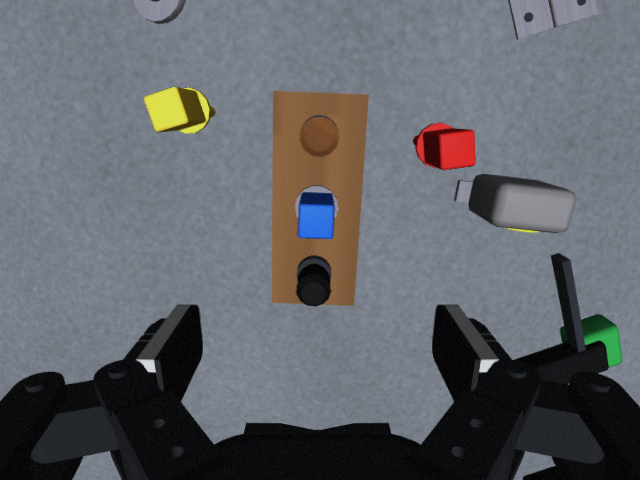

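View pics/t2.png

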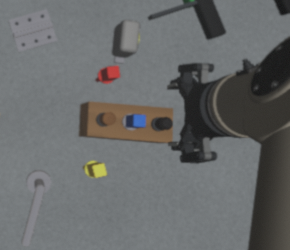

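Run:
```python
from h import *
f=grab_frame('wrist');c=f['color']
hsv=cv2.cvtColor(c,cv2.COLOR_BGR2HSV)
m=((hsv[...,0]>105)&(hsv[...,0]<125)&(hsv[...,1]>150)&(hsv[...,2]>150)).astype(np.uint8)
n,l,s,ce=cv2.connectedComponentsWithStats(m)
for i in range(1,n):
  if s[i,4]>50:
    rc=cv2.minAreaRect(np.argwhere(l==i)[:,::-1].astype(np.float32));print(s[i],ce[i],rc)
    b=np.array([onz(f,*p,.12) for p in cv2.boxPoints(rc)]);print(b.round(4),onz(f,*rc[0],.12),[np.linalg.norm(b[k]-b[k-1]).round(4) for k in range(4)])
    for k in range(4): d=b[k]-b[k-1];print(np.degrees(np.arctan2(d[1],d[0])).round(1),end=' ')
```

```text
[ 298  206   35   35 1144] [314.8243007 222.9020979] ((314.793701171875, 222.94972229003906), (34.63661193847656, 33.30443572998047), 2.385944128036499)
[[ 0.5258 -0.2646  0.12  ]
 [ 0.5284 -0.2418  0.12  ]
 [ 0.5512 -0.2441  0.12  ]
 [ 0.5491 -0.267   0.12  ]] [ 0.53863802 -0.2542577   0.12      ] [np.float64(0.0234), np.float64(0.023), np.float64(0.0228), np.float64(0.023)]
174.2 83.5 -5.8 -95.1
```

Call:
play_rows:
  increments:
    - [4,-1,37,0,0,0.02,0]
    - [3,-1,37,0,0,0.02,0]
    - [1,0,10,0,0,0,0]
    - [0,0,0,0,0,0,0]

```text
clock: 3.95
tcp_pos: [0.5456, -0.2451, 0.1525]
orientation: [2.314, 2.117, 0.004]
contact_force: [0.1, -0.7, 1.1]
grip_width: 0.0856
```

Run:
```python
from h import *
o=r.get_obs();print(o['tcp_pos'],R.from_rotvec(o['orientation']).as_matrix().round(3).tolist())
plan([(.538,-.2548,.083,-5.5)])
```

```text
[ 0.54559889 -0.24507067  0.15252992] [[0.089, 0.996, 0.005], [0.996, -0.089, -0.002], [-0.001, 0.005, -1.0]]
-> 0.538 -0.2548 0.083 rows 2
[-5.0, -4.0, 35.0, 0.003, 0.001, 0.004]
[-5.0, -3.0, 35.0, 0.003, 0.001, 0.004]
```

Call:
play_rows:
  increments:
    - [-9,-7,5,0,0,0,0]
    - [0,0,0,0,0,0,0]

```text
clock: 4.15
tcp_pos: [0.5391, -0.2535, 0.1496]
orientation: [2.309, 2.119, 0.007]
contact_force: [-0.9, -0.7, 0.6]
grip_width: 0.0856
```

Run:
```python
from h import *
o=r.get_obs();print(o['tcp_pos'],o['qvel'].round(3),R.from_rotvec(o['orientation']).as_matrix().round(3).tolist())
plan([(.538,-.2548,.083,-5.5)])
```

```text
[ 0.53910271 -0.25348375  0.14963067] [-0.026 -0.016 -0.022 -0.047 -0.007  0.014 -0.017] [[0.086, 0.996, 0.008], [0.996, -0.086, -0.002], [-0.002, 0.008, -1.0]]
-> 0.538 -0.2548 0.083 rows 2
[-1.0, -1.0, 33.0, 0.004, 0.001, 0.005]
[-1.0, -1.0, 33.0, 0.004, 0.001, 0.005]
```

Call:
play_rows:
  increments:
    - [-1,-1,25,0,0,0,0]
    - [0,0,25,0,0,0,0]
    - [0,0,14,0,0,0,0]
    - [0,0,0,0,0,0,0]

```text
clock: 4.55
tcp_pos: [0.5425, -0.258, 0.09]
orientation: [2.304, 2.111, 0.016]
contact_force: [0.4, -0.3, -0.2]
grip_width: 0.0852
```

Run:
```python
from h import *
o=r.get_obs();print(o['tcp_pos'],o['qvel'].round(3),R.from_rotvec(o['orientation']).as_matrix().round(3).tolist())
plan([(.538,-.2548,.083,-5.5)])
f=grab_frame('wrist');cv2.imwrite('pics/w3.png',f['color'])
```

```text
[ 0.5425024  -0.25795485  0.09002626] [ 0.001 -0.023  0.015 -0.023  0.007  0.014 -0.004] [[0.087, 0.996, 0.019], [0.996, -0.087, -0.005], [-0.004, 0.02, -1.0]]
-> 0.538 -0.2548 0.083 rows 1
[2.8, -4.9, 6.9, 0.02, 0.004, 0.009]
```

View pics/w3.png

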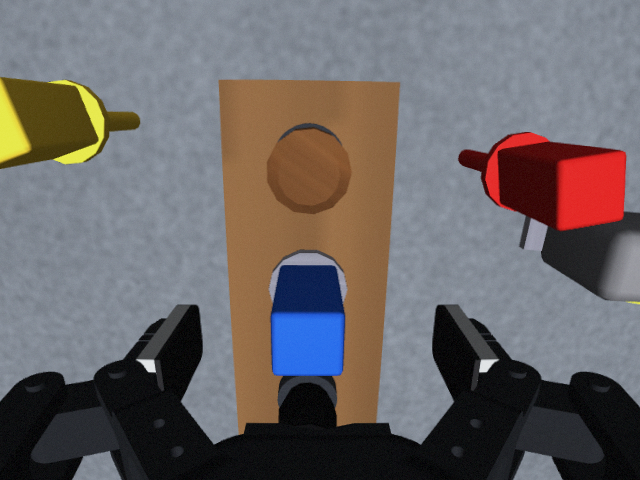

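The blue handle at (308,343) lies between the pads. I'll correct the small offset and tilt, then close.

Call:
play_rows:
  increments:
    - [3,-5,7,0.02,0.004,0.009,0]
    - [0,0,0,0,0,0,0]

```text
clock: 4.8
tcp_pos: [0.5393, -0.2554, 0.0856]
orientation: [2.326, 2.109, 0.002]
contact_force: [-0.2, 0.5, 0.1]
grip_width: 0.0854
```

Run:
```python
from h import *
o=r.get_obs();print(o['tcp_pos'],o['qvel'].round(3),R.from_rotvec(o['orientation']).as_matrix().round(3).tolist())
plan([(.538,-.2548,.083,-5.5)])
```

```text
[ 0.53933028 -0.25542219  0.08556367] [ 0.001 -0.027  0.018 -0.025  0.007 -0.004  0.003] [[0.097, 0.995, 0.002], [0.995, -0.097, -0.0], [-0.0, 0.002, -1.0]]
-> 0.538 -0.2548 0.083 rows 1
[0.5, -1.4, 2.6, 0.002, 0.0, -0.002]
```

Call:
play_rows:
  increments:
    - [0.5,-1.4,2.5,0.002,0,0,120]
    - [0,0,0,0,0,0,255]
    - [0,0,0,0,0,0,255]
    - [0,0,0,0,0,0,255]
    - [0,0,0,0,0,0,255]
  force: 100

```text
clock: 5.3
tcp_pos: [0.5393, -0.2552, 0.0849]
orientation: [2.324, 2.109, 0.002]
contact_force: [-0.3, -0.1, -1.8]
grip_width: 0.023
```

Run:
```python
from h import *
o=r.get_obs();print({k:np.round(v,3) for k,v in o.items()})
f=grab_frame('wrist');cv2.imwrite('pics/w4.png',f['color'])
```

```text
{'clock': np.float64(5.3), 'joints': array([-0.053,  0.577,  0.527,  1.897, -0.405,  0.771,  0.6  ]), 'qvel': array([ 0.   ,  0.001, -0.004,  0.005,  0.001, -0.003, -0.   ]), 'tau': array([-1.8200e-01, -5.2836e+01,  9.5020e+00, -2.0355e+01,  4.0000e-03,
        6.5000e-02, -1.0000e-03]), 'tcp_pos': array([ 0.539, -0.255,  0.085]), 'orientation': array([2.324e+00, 2.109e+00, 2.000e-03]), 'contact_force': array([-0.325, -0.125, -1.834]), 'moment': array([-0.028,  0.029, -0.031]), 'grip_width': np.float64(0.023)}
```

View pics/w4.png

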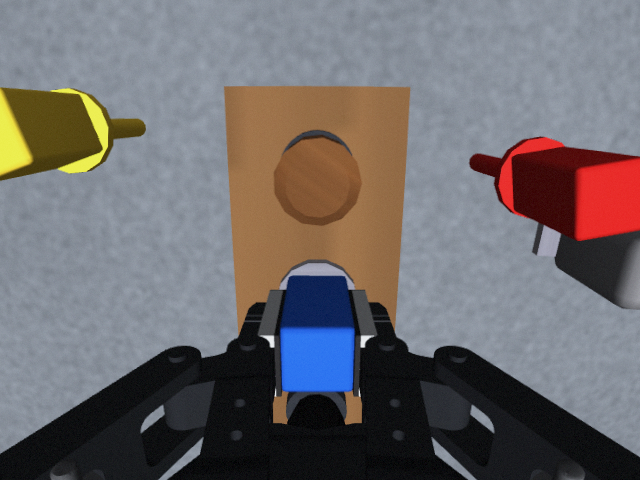

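Call:
play_rows:
  increments:
    - [0,0,-20,0,0,0,255]
    - [0,0,-30,0,0,0,255]
    - [0,0,-40,0,0,0,255]
    - [0,0,-40,0,0,0,255]
    - [0,0,-35,0,0,0,255]

```text
clock: 5.85
tcp_pos: [0.5361, -0.2524, 0.2485]
orientation: [-2.321, -2.107, 0.007]
contact_force: [0.4, -0.2, -1.8]
grip_width: 0.0226
```

Run:
```python
from h import *
o=r.get_obs();print({k:np.round(v,3) for k,v in o.items()})
plan([(.553,.121,.24,-17.65)],step=40)
```

```text
{'clock': np.float64(5.85), 'joints': array([-0.159,  0.378,  0.646,  1.767, -0.251,  1.089,  0.476]), 'qvel': array([-0.182, -0.371,  0.18 , -0.373,  0.288,  0.703, -0.237]), 'tau': array([  1.619, -43.254,   7.805, -25.724,  -0.237,  -0.686,   0.275]), 'tcp_pos': array([ 0.536, -0.252,  0.249]), 'orientation': array([-2.321, -2.107,  0.007]), 'contact_force': array([ 0.442, -0.18 , -1.814]), 'moment': array([ 0.014, -0.056, -0.052]), 'grip_width': np.float64(0.023)}
-> 0.553 0.121 0.24 rows 10
[37.0, -2.0, 1.0, -0.001, -0.0, 0.021]
[37.0, -3.0, 1.0, -0.001, -0.0, 0.021]
[37.0, -3.0, 1.0, -0.001, -0.0, 0.021]
[37.0, -4.0, 1.0, -0.001, -0.0, 0.021]
[37.0, -5.0, 1.0, -0.001, -0.0, 0.021]
[37.0, -6.0, 1.0, -0.001, -0.0, 0.021]
[37.0, -7.0, 1.0, -0.001, -0.0, 0.021]
[37.0, -7.0, 1.0, -0.001, -0.0, 0.021]
[36.0, -8.0, 1.0, -0.001, -0.0, 0.021]
[36.0, -9.0, 1.0, -0.001, -0.0, 0.021]
```

Call:
play_rows:
  increments:
    - [37,-2,1,0,0,0.02,255]
    - [37,-3,1,0,0,0.02,255]
    - [37,-3,1,0,0,0.02,255]
    - [37,-4,1,0,0,0.02,255]
    - [37,-5,1,0,0,0.02,255]

```text
clock: 6.35
tcp_pos: [0.5464, -0.0704, 0.2496]
orientation: [2.443, 1.968, 0.0]
contact_force: [0.6, -0.1, -2.0]
grip_width: 0.0226
```

Call:
play_rows:
  increments:
    - [37,-6,1,0,0,0.02,255]
    - [37,-7,1,0,0,0.02,255]
    - [37,-7,1,0,0,0.02,255]
    - [30,-8,1,0,0,0.02,255]
    - [0,0,0,0,0,0,255]

```text
clock: 6.85
tcp_pos: [0.5506, 0.086, 0.2433]
orientation: [2.518, 1.877, -0.001]
contact_force: [-0.1, 0.2, -2.0]
grip_width: 0.0228
```

Run:
```python
from h import *
o=r.get_obs();print({k:np.round(v,3) for k,v in o.items()})
plan([(.553,.121,.19,-17.65)],step=40)
```

```text
{'clock': np.float64(6.85), 'joints': array([-0.739,  0.301,  0.585,  1.857, -0.19 ,  1.04 , -0.368]), 'qvel': array([ 0.015, -0.007,  0.049,  0.018,  0.028, -0.   ,  0.026]), 'tau': array([ 2.2000e-01, -4.1370e+01,  6.1370e+00, -2.7409e+01,  2.7000e-02,
       -8.0000e-03, -6.0000e-01]), 'tcp_pos': array([0.551, 0.086, 0.243]), 'orientation': array([ 2.518e+00,  1.877e+00, -1.000e-03]), 'contact_force': array([-0.062,  0.242, -2.002]), 'moment': array([-0.027,  0.037, -0.062]), 'grip_width': np.float64(0.023)}
-> 0.553 0.121 0.19 rows 2
[17.0, -4.0, 27.0, 0.0, 0.001, 0.009]
[17.0, -4.0, 27.0, 0.0, 0.001, 0.009]
```

Run:
```python
from h import *
f=grab_frame('wrist');cv2.imwrite('pics/w5.png',f['color']);np.save('w5.npy',f,allow_pickle=True)
```

```text
(no output)
```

View pics/w5.png

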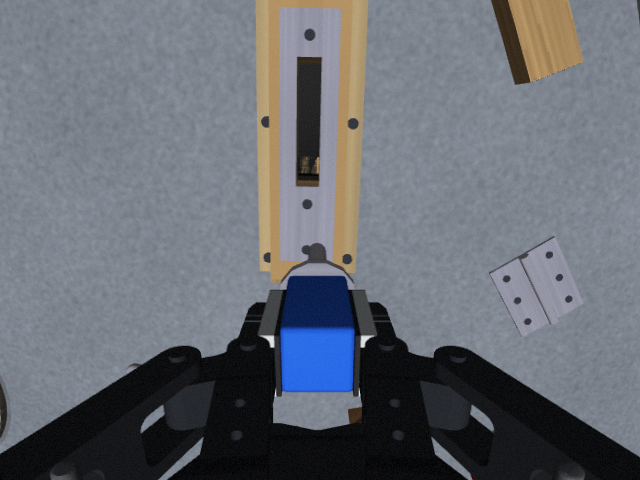

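Run:
```python
from h import *
f=np.load('w5.npy',allow_pickle=True).item();c=f['color']
x0,y0,k=270,40,4
a=cv2.resize(c[y0:190,x0:350],None,fx=k,fy=k,interpolation=cv2.INTER_CUBIC);b=cv2.resize(c[230:320,270:370],None,fx=4,fy=4,interpolation=cv2.INTER_CUBIC)
cv2.imwrite('pics/c5.png',np.hstack([a,np.pad(b,((0,a.shape[0]-b.shape[0]),(0,0),(0,0)))]))
```

```text
(no output)
```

View pics/c5.png

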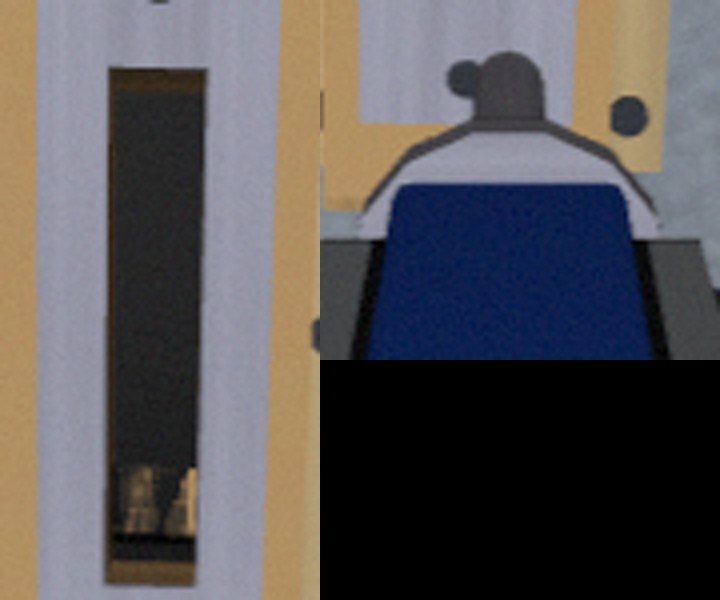

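Run:
```python
from h import *
f=np.load('w5.npy',allow_pickle=True).item()
g=lambda a,b,z:onz(f,270+a/4-.4,40+b/4-.4,z)
S=np.array([g(*p,.076) for p in [(109,68),(208,68),(195,585),(105,583)]]);print(S.round(4))
print(np.linalg.norm(S[0]-S[3]),np.linalg.norm(S[1]-S[2]),np.linalg.norm(S[0]-S[1]))
y=S[0]-S[3]+S[1]-S[2];yaw=np.arctan2(-y[0],y[1]);ctr=S.mean(0);print(np.degrees(yaw),ctr)
ey=np.array([-np.sin(yaw),np.cos(yaw),0]);ex=np.array([np.cos(yaw),np.sin(yaw),0])
org=ctr+ey*.0005
for p in [(117,465),(198,467),(195,535),(115,535)]:
    q=g(*p,.042)-org;print(p,(q@ex).round(4),(q@ey).round(4))
o=r.get_obs();print(o['tcp_pos'],o['tcp_pos'][2]-.077)
h=lambda a,b:onz(f,270+(a-320)/4-.4,230+b/4-.4,o['tcp_pos'][2]-.077)
print('front edge',h(510,52),'L',h(474,85),'R',h(545,85))
```

```text
[[0.5697 0.2025 0.076 ]
 [0.5869 0.1974 0.076 ]
 [0.5577 0.1073 0.076 ]
 [0.5409 0.1127 0.076 ]]
0.09425176269159584 0.09463675751099676 0.017926286327521395
-17.862997293423174 [0.56381365 0.15498389 0.076     ]
(117, 465) -0.0082 -0.028
(198, 467) 0.0091 -0.028
(195, 535) 0.0088 -0.0425
(115, 535) -0.0084 -0.0429
[0.55062721 0.08345744 0.24334608] 0.1663460824277721
front edge [0.55162613 0.09030391 0.16634608] L [0.54517569 0.08697566 0.16634608] R [0.55506739 0.08403184 0.16634608]
```

Run:
```python
from h import *
for i in range(3): o=r.get_obs();print(o['clock'],o['tcp_pos'])
plan([(.553,.1205,.175,-17.75)],step=45)
```

```text
6.9 [0.55062721 0.08345744 0.24334608]
6.9 [0.55062721 0.08345744 0.24334608]
6.9 [0.55062721 0.08345744 0.24334608]
-> 0.553 0.1205 0.175 rows 2
[18.0, -4.0, 34.0, 0.0, 0.001, 0.009]
[18.0, -4.0, 34.0, 0.0, 0.001, 0.009]
```

Call:
play_rows:
  increments:
    - [18,-4,34,0,0,0.009,255]
    - [18,-4,30,0,0.001,0.009,255]
    - [2,-1,4,0,0,0,255]
    - [0,0,0,0,0,0,255]

```text
clock: 7.3
tcp_pos: [0.5543, 0.1178, 0.1749]
orientation: [2.539, 1.843, 0.0]
contact_force: [-0.2, 0.2, -2.0]
grip_width: 0.0231
```

```bash
cat >> h.py <<'E'
ORG=np.array([.564,.1555,0]);YAW=np.radians(-17.75)
EY=np.array([-np.sin(YAW),np.cos(YAW),0]);EX=np.array([np.cos(YAW),np.sin(YAW),0])
def st():
    o=r.get_obs();M=R.from_rotvec(o['orientation']).as_matrix();tip=o['tcp_pos']+M[:,2]*.077;q=tip-ORG
    F=o['contact_force'];ty=M[:,1]
    print('t',o['clock'].round(2),'tip stile x %.1f y %.1f z %.1f mm'%(1e3*q@EX,1e3*q@EY,1e3*q[2]),'tool z err',M[:,2].round(3)[:2],'yaw %.1f'%np.degrees(np.arctan2(ty[1],ty[0])),'F stile %.1f %.1f %.1f'%(F@EX,F@EY,F[2]),'|F| %.1f'%np.linalg.norm(F),'grip %.4f'%o['grip_width'])
    # suggestion to make upright
    w=YAW;ty=EX;tz=np.array([0,0,-1.]);tx=np.cross(ty,tz);print('turn fix',(R.from_matrix(M).inv()*R.from_matrix(np.stack([tx,ty,tz],1))).as_rotvec().round(3))
E
python3 - <<'E'
from h import *
st()
f=grab_frame('wrist');cv2.imwrite('pics/w6.png',f['color']);np.save('w6.npy',f,allow_pickle=True)
st()
E
```

```text
Traceback (most recent call last):
  File "h.py", line 36, in st
    print('t',o['clock'].round(2),'tip stile x %.1f y %.1f z %.1f mm'%(1e3*q@EX,1e3*q@EY,1e3*q[2]),'tool z err',M[:,2].round(3)[:2],'yaw %.1f'%np.degrees(np.arctan2(ty[1],ty[0])),'F stile %.1f %.1f %.1f'%(F@EX,F@EY,F[2]),'|F| %.1f'%np.linalg.norm(F),'grip %.4f'%o['grip_width'])
              ^^^^^^^^^^^^^^^^
AttributeError: 'float' object has no attribute 'round'
```

```bash
sed -i "s/o\['clock'\].round(2)/round(float(o['clock']),2)/" h.py
python3 - <<'E'
from h import *
st()
f=grab_frame('wrist');cv2.imwrite('pics/w6.png',f['color']);np.save('w6.npy',f,allow_pickle=True)
st()
E
```

```text
t 7.3 tip stile x 2.5 y -39.0 z 97.9 mm tool z err [ 0.003 -0.003] yaw -18.1 F stile -0.3 0.1 -2.0 |F| 2.1 grip 0.0231
turn fix [ 0.003  0.002 -0.005]
t 7.35 tip stile x 2.7 y -39.1 z 98.3 mm tool z err [ 0.003 -0.003] yaw -18.1 F stile 0.3 -0.8 -1.5 |F| 1.7 grip 0.0228
turn fix [ 0.004  0.002 -0.006]
```

View pics/w6.png

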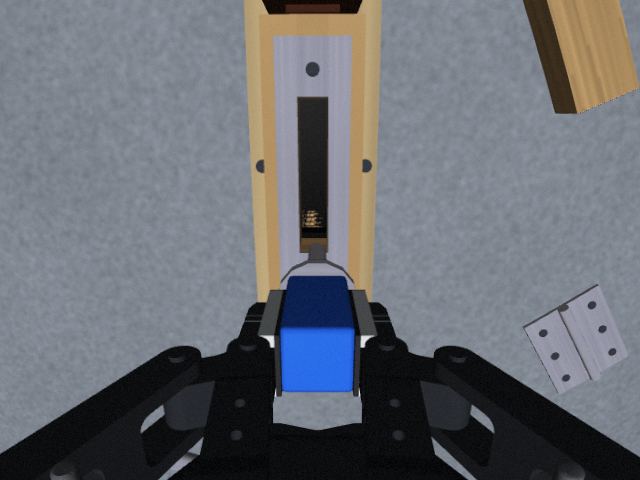

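Run:
```python
from h import *
f=np.load('w6.npy',allow_pickle=True).item();c=f['color']
a=cv2.resize(c[190:290,270:360],None,fx=6,fy=6,interpolation=cv2.INTER_CUBIC);cv2.imwrite('pics/c6.png',a[:600])
```

```text
(no output)
```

View pics/c6.png

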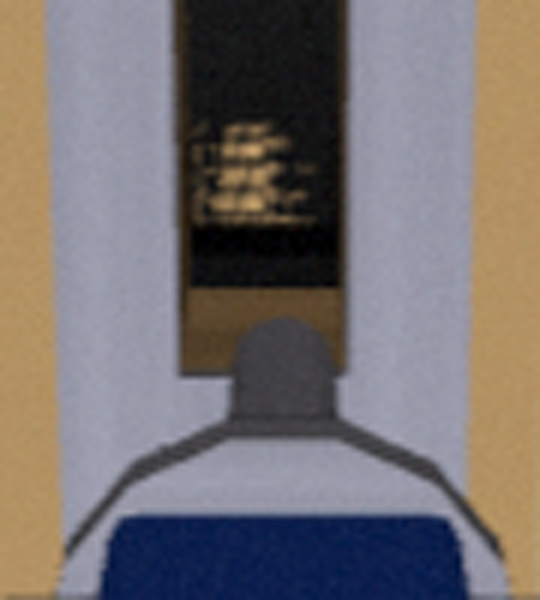

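Run:
```python
from h import *
f=np.load('w6.npy',allow_pickle=True).item()
for p,z in [((283,318),.098),((231,372),.098),((337,372),.098),((178,377),.076),((347,375),.076),((172,5),.076),((349,5),.076)]:
    q=onz(f,270+p[0]/6-.4,190+p[1]/6-.4,z)-ORG;print(p,'x %.1f y %.1f'%(1e3*q@EX,1e3*q@EY))
```

```text
(283, 318) x 2.1 y -34.6
(231, 372) x -3.0 y -40.1
(337, 372) x 7.3 y -40.1
(178, 377) x -9.2 y -48.1
(347, 375) x 8.9 y -48.0
(172, 5) x -9.1 y -8.0
(349, 5) x 9.0 y -8.1
```

Call:
play_rows:
  increments:
    - [3.5,-2.3,12,0.003,0.002,-0.005,255]
    - [0,0,0,0,0,0,255]

```text
clock: 7.55
tcp_pos: [0.5545, 0.1197, 0.1648]
orientation: [2.539, 1.847, 0.005]
contact_force: [0.3, -0.5, -1.1]
grip_width: 0.0227
```

```bash
python3 -c "
from h import *
st()"
```

```text
t 7.55 tip stile x 2.1 y -36.9 z 87.8 mm tool z err [0.004 0.001] yaw -17.9 F stile 0.4 -0.4 -1.1 |F| 1.2 grip 0.0227
turn fix [ 0.003 -0.002 -0.003]
```

Call:
play_rows:
  increments:
    - [0.5,-1.5,5,0.003,0,0,255]
    - [0,0,0,0,0,0,255]

```text
clock: 7.75
tcp_pos: [0.5539, 0.1195, 0.1606]
orientation: [-2.542, -1.846, -0.005]
contact_force: [-0.1, -0.1, -1.2]
grip_width: 0.0229
```

```bash
python3 -c "
from h import *
st();grab_frame('wrist');st()"
```

```text
t 7.75 tip stile x 1.5 y -37.1 z 83.6 mm tool z err [0.002 0.002] yaw -18.0 F stile -0.0 -0.2 -1.2 |F| 1.2 grip 0.0229
turn fix [ 0.002 -0.003 -0.005]
t 7.8 tip stile x 2.2 y -37.1 z 84.0 mm tool z err [0.004 0.002] yaw -18.0 F stile 1.0 -0.6 -0.7 |F| 1.4 grip 0.0228
turn fix [ 0.003 -0.003 -0.005]
```

Call:
play_rows:
  increments:
    - [1,-2.5,12,0.002,-0.003,-0.005,255]
    - [1,-2,12,0.002,0,-0.005,255]

```text
clock: 8.0
tcp_pos: [0.5524, 0.1229, 0.1377]
orientation: [-2.533, -1.858, -0.006]
contact_force: [-0.5, -0.1, -1.9]
grip_width: 0.023
```

```bash
python3 -c "
from h import *
st();f=grab_frame('wrist');st();cv2.imwrite('pics/c7.png',cv2.resize(f['color'][190:290,270:360],None,fx=6,fy=6,interpolation=cv2.INTER_CUBIC));np.save('w7.npy',f,allow_pickle=True)"
```

```text
t 8.0 tip stile x -1.0 y -34.4 z 60.7 mm tool z err [0.003 0.002] yaw -17.5 F stile -0.4 -0.3 -1.9 |F| 1.9 grip 0.0230
turn fix [ 0.002 -0.003  0.005]
t 8.05 tip stile x -2.5 y -34.9 z 58.6 mm tool z err [-0.     0.001] yaw -17.4 F stile -1.1 -0.7 -2.5 |F| 2.9 grip 0.0228
turn fix [-0.001 -0.001  0.006]
```

View pics/c7.png

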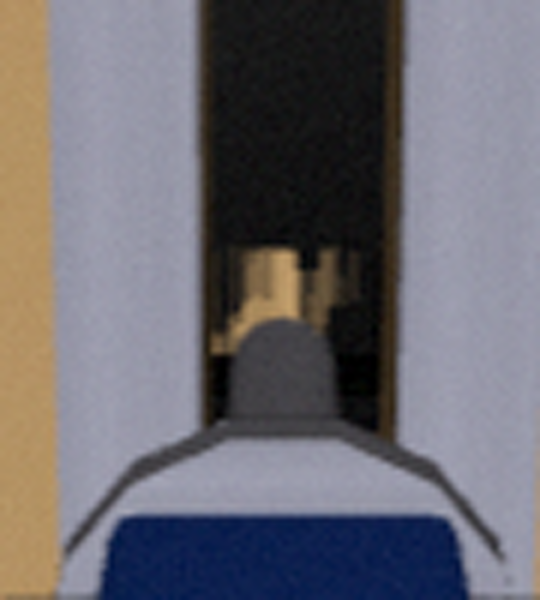

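The tip is inside the slot, in front of the wood patch, so I'll go on down gently.

Call:
play_rows:
  increments:
    - [-1,1.5,9,0,0,0.005,255]
    - [0,0.5,6,0,0,0,255]

```text
clock: 8.25
tcp_pos: [0.5522, 0.1215, 0.1188]
orientation: [-2.535, -1.853, 0.001]
contact_force: [-0.6, -0.6, -1.4]
grip_width: 0.0229
```

```bash
python3 -c "
from h import *
st()"
```

```text
t 8.25 tip stile x -1.0 y -36.0 z 41.8 mm tool z err [-0.001  0.001] yaw -17.7 F stile -0.4 -0.7 -1.4 |F| 1.6 grip 0.0229
turn fix [-0.002 -0.     0.001]
```

Call:
play_rows:
  increments:
    - [0,0,5,0,0,0,255]
    - [0,0,4,0,0,0,255]

```text
clock: 8.45
tcp_pos: [0.552, 0.1213, 0.1083]
orientation: [-2.536, -1.852, 0.003]
contact_force: [-0.1, 0.1, -0.3]
grip_width: 0.0228
```

```bash
python3 -c "
from h import *
st()"
```

```text
t 8.45 tip stile x -1.2 y -36.3 z 31.3 mm tool z err [-0.002  0.   ] yaw -17.7 F stile -0.1 0.1 -0.3 |F| 0.4 grip 0.0228
turn fix [-0.002  0.001  0.001]
```

The tip sits at 31 mm in the stile frame with almost no force, so it has dropped through the bolt's top (42 mm) into the hole at y about -36. Next I'll slide it towards the frame.

Call:
play_rows:
  increments:
    - [5,0.5,-1,0,0,0,255]
    - [10,0,0,0,0,0,255]
    - [10,0,0,0,0,0,255]

```text
clock: 8.75
tcp_pos: [0.5579, 0.1385, 0.1081]
orientation: [2.54, 1.846, -0.019]
contact_force: [-1.8, -6.7, 0.9]
grip_width: 0.0229
```

```bash
python3 -c "
from h import *
st()"
```

```text
t 8.75 tip stile x -1.1 y -18.8 z 31.1 mm tool z err [-0.009 -0.008] yaw -18.0 F stile 0.3 -6.9 0.9 |F| 7.0 grip 0.0229
turn fix [-0.006  0.01  -0.004]
```

Call:
play_rows:
  increments:
    - [11,0.5,-0.5,-0.005,0.01,-0.004,255]
    - [11,0,-0.5,0,0.004,0,255]
    - [11,0,0,0,0.004,0,255]
    - [10,0,0,0,0.002,0,255]

```text
clock: 9.15
tcp_pos: [0.5678, 0.1687, 0.1077]
orientation: [-2.543, -1.843, 0.018]
contact_force: [-2.9, -7.0, 0.8]
grip_width: 0.023
```

```bash
python3 -c "
from h import *
st()"
```

```text
t 9.15 tip stile x -0.9 y 13.0 z 30.7 mm tool z err [-0.01  -0.006] yaw -18.1 F stile -0.6 -7.6 0.8 |F| 7.6 grip 0.0230
turn fix [-0.007  0.009 -0.007]
```

Call:
play_rows:
  increments:
    - [10,0.5,-1,-0.007,0.01,-0.006,255]
    - [10,0,-0.5,0,0.004,0,255]
    - [5,0,0,0,0.002,0,255]

```text
clock: 9.45
tcp_pos: [0.5732, 0.1848, 0.1077]
orientation: [2.541, 1.847, -0.013]
contact_force: [-2.5, -6.9, 0.7]
grip_width: 0.0231
```

```bash
python3 -c "
from h import *
st()"
```

```text
t 9.45 tip stile x -0.5 y 30.2 z 30.7 mm tool z err [-0.007 -0.005] yaw -18.0 F stile -0.3 -7.3 0.7 |F| 7.4 grip 0.0231
turn fix [-0.005  0.007 -0.004]
```

Call:
play_rows:
  increments:
    - [6,0.3,-0.5,-0.005,0.006,-0.004,255]
    - [6,0,-0.5,0,0.002,0,255]
    - [5,0,0,0,0,0,255]

```text
clock: 9.75
tcp_pos: [0.5757, 0.1925, 0.1074]
orientation: [2.538, 1.844, -0.021]
contact_force: [-3.3, -6.9, 0.7]
grip_width: 0.0228
```

```bash
python3 -c "
from h import *
st()"
```

```text
t 9.75 tip stile x -0.5 y 37.8 z 30.4 mm tool z err [-0.008 -0.012] yaw -18.0 F stile -1.0 -7.6 0.7 |F| 7.7 grip 0.0228
turn fix [-0.004  0.014 -0.005]
```

Call:
play_rows:
  increments:
    - [5,0.3,-0.5,-0.004,0.012,-0.004,255]
    - [5,0,0,0,0.002,0,255]

```text
clock: 9.95
tcp_pos: [0.5764, 0.1937, 0.1069]
orientation: [2.538, 1.845, -0.021]
contact_force: [-2.8, -10.6, 1.7]
grip_width: 0.0228
```

```bash
python3 -c "
from h import *
st()
f=grab_frame('scene');cv2.imwrite('pics/s8.png',cv2.resize(f['color'][200:290,250:400],None,fx=5,fy=5,interpolation=cv2.INTER_CUBIC))
f=grab_frame('wrist');cv2.imwrite('pics/w8.png',f['color'])
"
```

```text
t 9.95 tip stile x -0.2 y 39.1 z 29.9 mm tool z err [-0.008 -0.011] yaw -18.0 F stile 0.6 -11.0 1.7 |F| 11.1 grip 0.0228
turn fix [-0.005  0.013 -0.004]
```

View pics/s8.png

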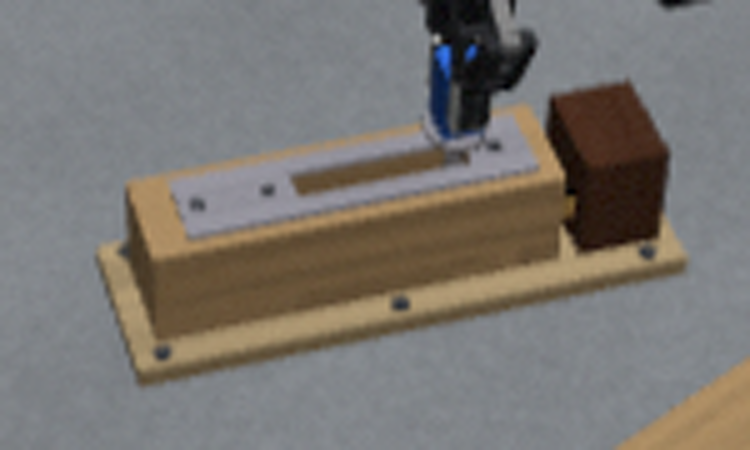

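View pics/w8.png

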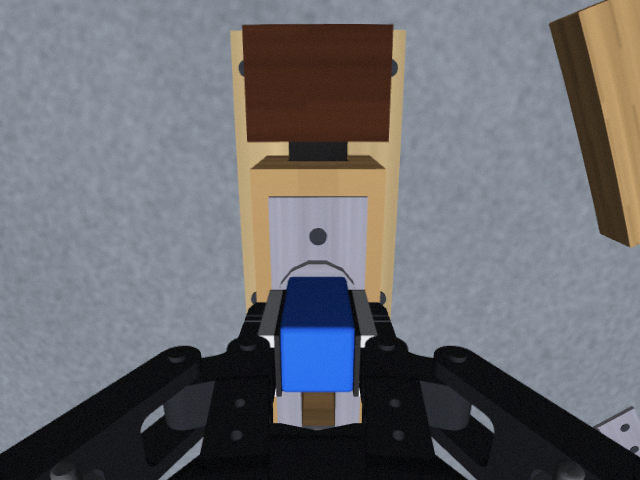

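The bolt's nose now crosses the gap (318,150 in the wrist view; brass at 570,207 in the scene crop). I'll press once more to confirm the stop.

Call:
play_rows:
  increments:
    - [7,0,-0.5,-0.004,0.012,-0.004,255]
    - [8,0,0,0,0.002,0,255]

```text
clock: 10.25
tcp_pos: [0.5778, 0.1965, 0.106]
orientation: [2.539, 1.841, -0.026]
contact_force: [-3.4, -10.2, 2.1]
grip_width: 0.0227
```

```bash
python3 -c "
from h import *
st()
"
```

```text
t 10.25 tip stile x 0.2 y 42.0 z 29.0 mm tool z err [-0.01  -0.014] yaw -18.1 F stile -0.1 -10.8 2.1 |F| 11.0 grip 0.0227
turn fix [-0.005  0.016 -0.006]
```

Call:
play_rows:
  increments:
    - [-6,0,-1,-0.004,0.015,-0.005,255]
    - [0,0,0,0,0.0,0,255]

```text
clock: 10.45
tcp_pos: [0.5762, 0.1906, 0.1073]
orientation: [-2.539, -1.85, 0.002]
contact_force: [0.0, 0.3, -1.6]
grip_width: 0.0226
```

```bash
python3 -c "
from h import *
st()
f=grab_frame('wrist');cv2.imwrite('pics/w9.png',f['color'])
"
```

```text
t 10.45 tip stile x 0.8 y 37.1 z 30.3 mm tool z err [-0.001 -0.001] yaw -17.9 F stile -0.1 0.3 -1.6 |F| 1.7 grip 0.0226
turn fix [-0.001  0.001 -0.002]
```

View pics/w9.png

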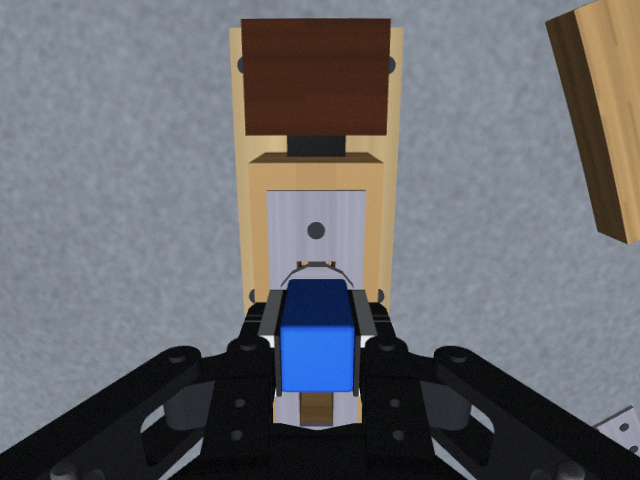

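```bash
python3 -c "
from h import *
a=np.load('w6.npy',allow_pickle=True).item();b=cv2.imread('pics/w9.png');w8=cv2.imread('pics/w8.png')
A=[a['color'],w8,b]
cv2.imwrite('pics/c9.png',np.hstack([cv2.resize(i[230:400,275:360],None,fx=3,fy=3.5,interpolation=cv2.INTER_CUBIC) for i in A])[:600])
# edges of blue brightness along columns 300..335
for i in A:
  bl=i[:,300:330].astype(float).mean(1)
  g=np.abs(np.diff(bl[:,0])); idx=[k for k in range(255,400) if g[k]>12]; print(idx,g[idx].round())
T=a['T']
print(T.round(4).tolist())
"
```

```text
[262, 263, 274, 275, 325, 326, 327, 328, 329, 389, 390, 391] [33. 29. 20. 65. 13. 35. 33. 30. 20. 12. 33. 31.]
[259, 260, 261, 263, 264, 265, 275, 276, 325, 326, 327, 328, 329, 390, 391, 392] [39. 33. 15. 38. 30. 12. 22. 69. 26. 35. 33. 26. 13. 44. 83. 50.]
[260, 261, 266, 267, 278, 324, 325, 326, 327, 390, 391, 392] [46. 46. 69. 17. 92. 32. 35. 36. 27. 23. 80. 77.]
[[0.9509, 0.297, 0.0871, 0.5764], [-0.3095, 0.9097, 0.2767, 0.1882], [0.0029, -0.2901, 0.957, 0.3174], [0.0, 0.0, 0.0, 1.0]]
```

View pics/c9.png

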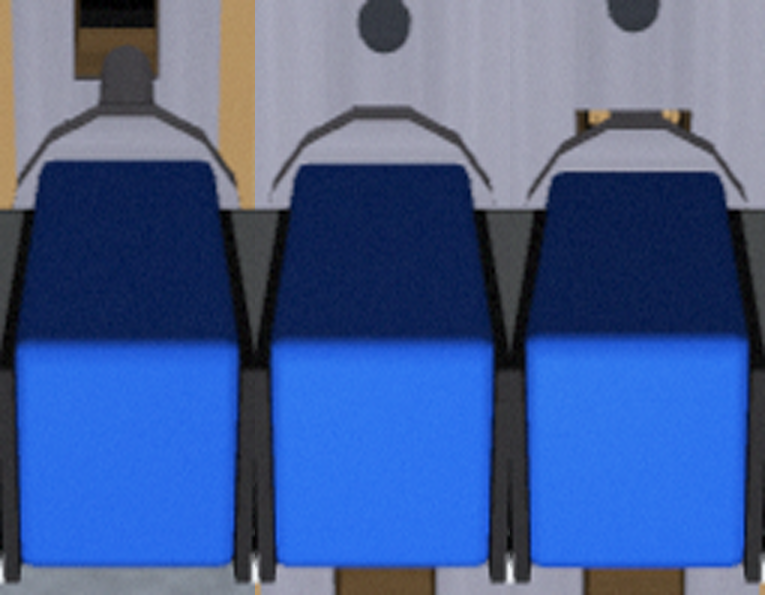

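Call:
play_rows:
  increments:
    - [1.5,-0.7,0,0,0.04,0,255]
    - [0.5,0,0,0,0,0,255]

```text
clock: 10.7
tcp_pos: [0.5764, 0.1936, 0.1076]
orientation: [-2.518, -1.839, -0.049]
contact_force: [0.6, -3.4, -2.0]
grip_width: 0.0227
```

```bash
python3 -c "
from h import *
st()
f=grab_frame('wrist');cv2.imwrite('pics/w10.png',f['color']);np.save('w10.npy',f,allow_pickle=True)
cv2.imwrite('pics/c10.png',cv2.resize(f['color'][220:400,260:370],None,fx=4,fy=3.3,interpolation=cv2.INTER_CUBIC))
"
```

```text
t 10.7 tip stile x 0.2 y 43.1 z 30.7 mm tool z err [0.012 0.037] yaw -17.7 F stile 1.5 -3.0 -2.0 |F| 4.0 grip 0.0227
turn fix [-0.    -0.039  0.001]
```

View pics/c10.png

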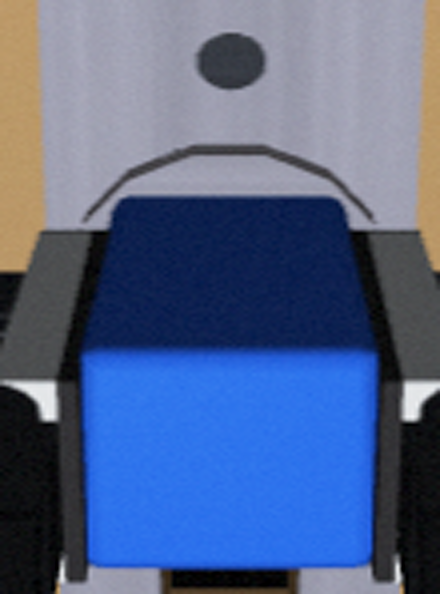

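Call:
play_rows:
  increments:
    - [-0.8,0,4,0,0,0,255]
    - [-0.2,0,4,0,0,0,255]

```text
clock: 10.95
tcp_pos: [0.5767, 0.1934, 0.0998]
orientation: [-2.517, -1.842, -0.048]
contact_force: [-1.6, -2.0, -0.4]
grip_width: 0.0226
```

```bash
python3 -c "
from h import *
st()
"
```

```text
t 10.95 tip stile x 0.6 y 42.9 z 22.8 mm tool z err [0.012 0.036] yaw -17.6 F stile -0.9 -2.4 -0.4 |F| 2.6 grip 0.0226
turn fix [ 0.001 -0.038  0.003]
```

Tip at 22.8 mm, below the wood at 28 mm and with no vertical force, so it is entering the pocket. I'll press on.

Call:
play_rows:
  increments:
    - [-0.3,-0.5,4,0,0,0,255]
    - [-0.2,0,4,0,0,0,255]

```text
clock: 11.15
tcp_pos: [0.5759, 0.1937, 0.0908]
orientation: [-2.517, -1.844, -0.046]
contact_force: [-6.6, -7.7, 40.6]
grip_width: 0.0228
```

```bash
python3 -c "
from h import *
st()
"
```

```text
t 11.15 tip stile x -0.3 y 42.8 z 13.8 mm tool z err [0.011 0.035] yaw -17.6 F stile -4.0 -9.3 40.6 |F| 41.8 grip 0.0228
turn fix [ 0.    -0.037  0.003]
```

Flange contact: tip at 13.8 mm (14 expected) with about 41 N upward. I'll ease off, then release.

Call:
play_rows:
  increments:
    - [0,0,-1,0,0,0,255]
    - [0,0,0,0,0,0,150]
    - [0,0,0,0,0,0,60]
    - [0,0,0,0,0,0,0]
    - [0,0,0,0,0,0,0]

```text
clock: 11.65
tcp_pos: [0.5771, 0.1982, 0.0918]
orientation: [-2.512, -1.846, -0.054]
contact_force: [0.1, 0.6, 0.1]
grip_width: 0.0774
```

```bash
python3 -c "
from h import *
st()
f=grab_frame('wrist');cv2.imwrite('pics/w11.png',f['color'])
"
```

```text
t 11.65 tip stile x -0.4 y 47.9 z 14.9 mm tool z err [0.014 0.039] yaw -17.4 F stile -0.1 0.6 0.1 |F| 0.6 grip 0.0774
turn fix [ 0.002 -0.042  0.006]
```

View pics/w11.png

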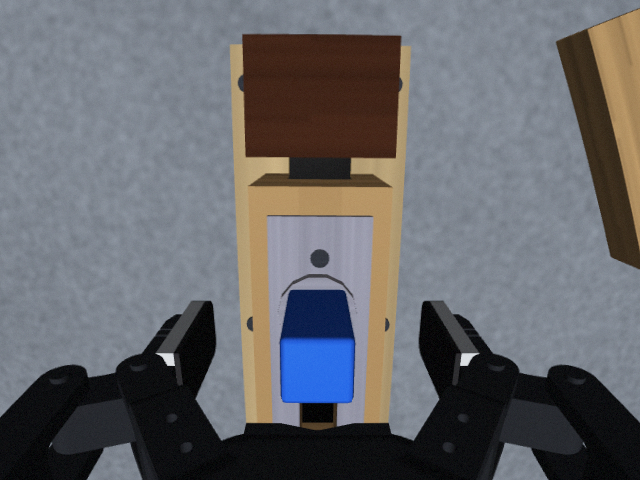

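The pin (318,345) stands free between the open pads. I'll retreat upward and check.

Call:
play_rows:
  increments:
    - [0.5,0,-15,0,0,0,0]
    - [1,0,-30,0,0,0,0]
    - [1,0,-40,0,-0.02,0,0]
    - [0,0,-40,0,-0.02,0,0]
    - [-40,0,-30,0,0,0,0]

```text
clock: 12.2
tcp_pos: [0.563, 0.164, 0.2505]
orientation: [-2.525, -1.868, 0.007]
contact_force: [0.7, 0.6, 0.9]
grip_width: 0.0858
```

Call:
play_rows:
  increments:
    - [-40,0,-10,0,0,0,0]
    - [-40,0,0,0,0,0,0]
    - [-20,0,0,0,0,0,0]
    - [0,0,0,0,0,0,0]

```text
clock: 12.6
tcp_pos: [0.5355, 0.0608, 0.2714]
orientation: [2.529, 1.859, 0.016]
contact_force: [0.6, 0.8, -0.1]
grip_width: 0.0856
```

```bash
python3 -c "
from h import *
st()
f=grab_frame('wrist');cv2.imwrite('pics/w12.png',f['color']);np.save('w12.npy',f,allow_pickle=True)
f=grab_frame('scene');cv2.imwrite('pics/s12.png',f['color'])
"
```

```text
t 12.6 tip stile x 2.4 y -98.3 z 194.4 mm tool z err [0.01  0.004] yaw -17.4 F stile 0.4 0.9 -0.1 |F| 1.0 grip 0.0856
turn fix [ 0.009 -0.007  0.007]
```

View pics/w12.png

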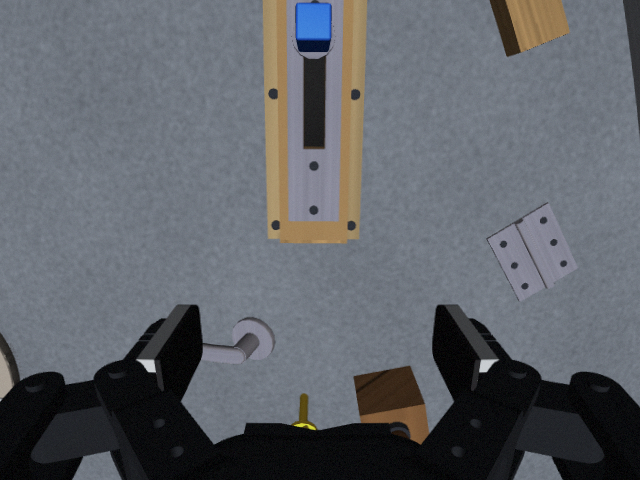

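View pics/s12.png

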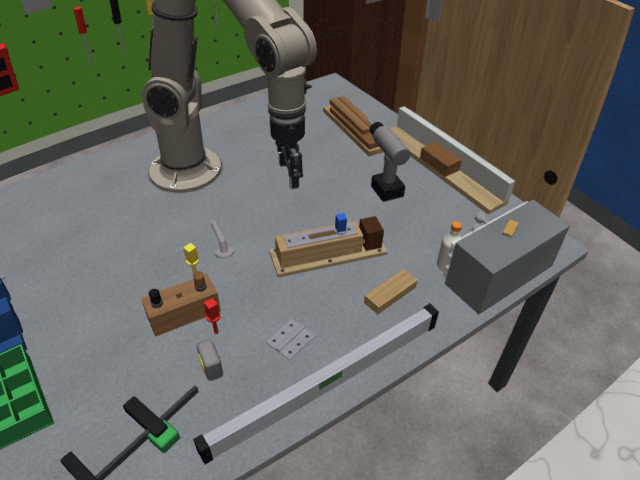

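The pin stands upright at (341,222) in the scene view, and everything else is where it was. Last, a height and position check.

```bash
python3 -c "
from h import *
for n in ['top','wrist']:
  f=grab_frame(n);c=f['color'];hsv=cv2.cvtColor(c,cv2.COLOR_BGR2HSV)
  m=((hsv[...,0]>105)&(hsv[...,0]<125)&(hsv[...,1]>150)&(hsv[...,2]>150)).astype(np.uint8)
  k,l,s,ce=cv2.connectedComponentsWithStats(m)
  for i in range(1,k):
    if s[i,4]>60:
      rc=cv2.minAreaRect(np.argwhere(l==i)[:,::-1].astype(np.float32))
      d=dep(f,*rc[0]);q=onz(f,*rc[0],.126)-ORG
      print(n,s[i],rc,'depth pt',d.round(4),'stile x,y',(q@EX).round(4),(q@EY).round(4))
st()
"
```

```text
wrist [ 298    9   35   37 1227] ((315.0, 27.0), (36.0, 34.0), 90.0) depth pt [0.5747 0.1932 0.1262] stile x,y -0.0013 0.0392
t 12.8 tip stile x 1.4 y -93.5 z 193.0 mm tool z err [0.009 0.003] yaw -17.0 F stile -0.2 -0.1 -0.3 |F| 0.3 grip 0.0852
turn fix [ 0.007 -0.006  0.014]
```

```bash
python3 -c "
from h import *
print(r.hand_in())"
```

```text
the job is handed in; nothing more can be done
None
```

The door stile is bolted: the pin is fully home with its flange on the strip, and I handed the job in at about 12.8 s of the 48 s allowed.

- **Finding the hole:** The camera showed a wood-coloured patch at the -y end of the slot, which I measured as the hole. I lowered the blue pin straight there instead of feeling along the whole slot. It dropped to z ≈ 31 mm at y ≈ -36 mm with almost no force, which confirmed the hole.
- **Throwing the bolt:** It slid at about 7 N until the force rose to about 11 N at the stop, and the nose was seen across the gap into the frame piece.
- **Pressing home:** The pin met the strip with its tip at 13.8 mm (14 mm expected) and about 41 N upward. I then eased off, opened the gripper and backed away.

**Last checks:** The handle top read 126.2 mm (126 mm expected) at x ≈ -1 mm, y ≈ +39 mm. The pin looked upright, the gripper was clear, and the other tools looked unmoved in the scene view; I did not measure them.

**What disagreed:**
- The pin turned about 0.04 rad in the grip against the stop, so the tip position worked out from the arm read up to 43 mm in y. I allowed for that by tilting the tool before pressing down.
- The last top-camera check did not find the handle, so the final position comes from the wrist camera only.

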